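# Square up the corner of a cabinet frame and hold it

### The job

The stud of the half-built cabinet frame leans in over its rail. Pick the assembly square up off the desk by its wooden grip, lay it in the inside corner of the frame and press it home, so that one outer edge is flush against the rail and the other flush against the stud, which swings true with it. Finish while still gripping the square and pressing it into the corner against both timbers, and leave the other things on the desk alone.

Things in the scene. Friction and masses are not known exactly. Their poses are not given: they have to be found in the camera images.
- square_grip (a point): Centre of the dark wooden grip on the loose assembly square, 40 mm above its underside. The grip is a block from 16 to 62 mm above the underside, 60 mm long along (-1, +1) and 20 mm thick along (+1, +1) of the point's x, y axes (z up): fingers close along (+1, +1). The square's outer corner lies at (+60, +60) mm from here; its legs run from there along -x and -y.
- square_corner (a point): Outer corner of the square, 8 mm above its underside (half its thickness); axes as square_grip, so the two outer edges face +x and +y. When home it lies over the frame's corner and its axes agree with those of corner.
- square: The whole square: flat aluminium L with a diagonal brace that carries the grip, 16 mm thick, about 0.35 kg, polished so that it slides easily on desk and timber; both legs 150 mm long on the outer edge, 24 mm wide. Origin on its underside below the grip's centre; axes as square_grip.
- corner (a point): Inside corner of the frame, 15 mm above the desk, where the rail's inner face meets that of the stud when true. z up; the rail's inner face looks to -x and runs 180 mm along -y from here; the true stud's inner face looks to -y and runs 190 mm along -x. The square belongs in the -x, -y quarter.
- rail: Pale timber rail of the frame, 40 mm wide, 30 mm high, lying flat and fixed to the desk with two dark steel stops behind it; origin at the inside corner, on the desk; axes as corner.
- stud (a joint): Angle (rad) of the darker timber stud (40 mm wide, 30 mm high, flat on the desk) about its pivot screw: 0 is square to the rail, positive leans in over the space for the square. The screw is at (-25, +20) mm from the corner. Friction (about 0.12 N m) keeps it where it is pushed; it can turn from -0.12 to 0.22.
- stud_end (a point): Free end of the stud, on its inner face, half-way up; axes turn with the stud and agree with those of corner when it is true.
- tape: Bystander: black tape roll, 62 mm across, 19 mm high, lying flat at the back. Origin under its centre.
- tester: Bystander: red and black hand tester, 122x136x24 mm, at the right. Origin under its centre.
- pliers: Bystander: pliers with red handles, 163x54x13 mm, at the left. Origin under its centre.
- padlock: Bystander: brass padlock lying flat, 50x57x13 mm, at the left. Origin under its centre.
- driver: Bystander: screwdriver with amber handle, 159x28x25 mm, at the left behind the frame. Origin under its centre.
Things that resemble listed ones, but are neither listed nor needed, are in the scene too. There is more than one size of the square; the one meant has the size given above.

How it is judged:
On the way:
1. the square is picked up, clear of the desk (height (world z) of square_corner above 0.025 m and contact force between the fingers and square above 2 N), for 0.2 s.
At the end, for the whole second after the job is handed in: Gripped (over 2 N), the square presses on rail and stud with over 1 N each; its outer corner is within 4 mm of the frame's along both timbers; square to rail and stud to rail true within 0.02 rad; the square is flat (0.06 rad), at most 12 mm off the desk, and still (contact force between square and rail above 1 N and contact force between square and stud above 1 N and contact force between the fingers and square above 2 N and x of square_corner in the frame of corner between -0.004 and 0.004 m and y of square_corner in the frame of corner between -0.004 and 0.004 m and value of joint stud between -0.02 and 0.02 rad and angle between the x axis of square_corner and the x axis of corner, either way round below 0.02 rad and angle between square_corner's own z axis and vertical below 0.06 rad and height (world z) of square_corner below 0.02 m and linear speed of square below 0.01 m/s); the arm keeps its last pose, push and grip.
It fails at once if a bystander (tape) is shifted more than 20 mm (distance of tape from where it was at the start of the episode above 0.02 m).
It fails at once if a bystander (tester) is shifted more than 20 mm (distance of tester from where it was at the start of the episode above 0.02 m).
It fails at once if a bystander (pliers) is shifted more than 20 mm (distance of pliers from where it was at the start of the episode above 0.02 m).
It fails at once if a bystander (padlock) is shifted more than 20 mm (distance of padlock from where it was at the start of the episode above 0.02 m).
It fails at once if a bystander (driver) is shifted more than 20 mm (distance of driver from where it was at the start of the episode above 0.02 m).
It also fails if it takes over 51 s, if anything falls off the work surface, if the arm or the gripper's body presses on something with over 40 N, if the wrist force passes 120 N, or if a joint passes its speed limit or range.

### The arm

A 6-joint arm with a two-finger parallel gripper is mounted at the origin on a cart in front of the work surface, level with it; the furniture and walls round the work are solid. World frame = base frame: x ahead of the robot, y to its left, z up, the work surface at z = 0. Lengths are in m, angles in rad, forces in N, time in s.
With the tool pointing down it reaches from about 0.375 to 0.9 m from the base axis. Payload 3.1 kg.
Tool frame: the origin (TCP) lies at the very end of the fingers, on their centre line; the grasp point (between the pads) lies 19 mm behind it; z points along the fingers, y is the direction in which the jaws open and shut (so a half turn about z gives the same grasp; the last joint's range is limited). The gripper opens to 87 mm and grips with 3 to 60 N. Pads are 19 mm wide; open, the fingers measure 117 mm over their backs; the gripper's body (75 mm by 190 mm) begins 51 mm behind the grasp point.
Start: joints at [1.141, 0.527, 1.433, -0, 1.181, -0.178], TCP at [0.156, 0.605, 0.223] pointing down, gripper open.
Joint ranges: [-3.08, 3.08], [-0.75, 2.2], [0.22, 2.44], [-1.43, 4.57], [0, 2.65], [-2.85, 2.85]. Speed limits (rad/s): [2.79, 2.79, 3.14, 3.14, 3.14, 3.14].

### API

Orientations are given as a unit quaternion [w, x, y, z].
In Python, from plant import * gives the robot as it stands.
- The arm moves only by the tool arm_command, never from a script. Its arguments are lists of equal length, an entry for each row: "claw": the finger opening in cm, from 0 to 8.7; "xyz": the shift along the tool's x, y, z in cm, a list of three; "delta_rot": the turn, a rotation vector about the tool's x, y, z in rad, a list of three. A call has 1 to 8 rows; each row shifts and turns the commanded pose from where the row before left it, along the tool's axes as they then stand; what a row does not reach is not made up. A row lasts 1/8 s, in which the tool goes at most 62.5 mm and 10.7 degrees, less where a joint would pass 70% of its speed; a pose out of reach is approached as far as the arm can. A call is refused whole if a number of a shift passes 6.25 or a number of a turn 0.188, either way. A call with a gripper value outside its range is refused whole. The fingers move at their own pace and stop on an object; "newtons" is the grip in N (left out, the last holds). Time passes only in rows, so rows that do not move let the fingers close. It gives the time, the measured TCP pose, the force and the opening at its end, in the units of the state.
- sense(): the state, without advancing time (a new reading comes with each control period).
- capture(name): name is "scene" or "top" or "wrist"; returns a dict with "frame" (420x560x3 uint8, red, green, blue), "z_map" (420x560 float32, m along the optical axis (not along the pixel's ray), 0 where there is no reading), "K" (3x3 intrinsics, pixels), "view" (4x4, takes a point from world to camera coordinates); the wrist camera has in their place "tool_from_camera" (4x4, takes a point from camera to tool coordinates, whose origin is the TCP and whose axes are the flange's). Camera axes: x right, y down, z forward; pixel columns grow to the right and rows downward; lengths in m; the calibration is good to about 2 mm. A picture is of the moment at which its call begins: read the wrist's pose just before it.
- finish_job(): hands the job in, once; it reports no verdict.
The state is a dict: "time_s": time; "q": joint angles; "joint_velocities": joint speeds; "effort": joint torques, N m; "ee_pos": TCP position; "ee_rot": TCP orientation; "force": force on the tool from outside, world axes, zero at the start; "wrist_torque": the same for the moment, N m; "gripper_width": finger opening in m.
Only numpy, scipy, OpenCV 4.12 (cv2) and the standard library are available. Lean on these libraries where they do the work, as an engineer would, in place of code of your own. Each camera call takes 0.05 s, during which the arm holds its last target.

## Working session

There is one attempt and no reset: what is moved stays moved. The work goes in short steps, Python scripts to look and compute and a tool call to move; the robot and the scene stay as the last step left them, time stands still between calls to the robot, and variables do not carry over. Pictures are saved under pics/ and viewed, and the job is handed in when it is done.

Besides the shell and the picture viewer there is one more tool, called as a command line: name --argument value ..., lists and objects as JSON in quotes. arm_command: Moves the arm, as the interface text tells. Its arguments: {"type":"object","properties":{"claw":{"type":"array","items":{"type":"number"}},"xyz":{"type":"array","items":{"type":"array","items":{"type":"number"}}},"delta_rot":{"type":"array","items":{"type":"array","items":{"type":"number"}}},"newtons":{"type":"number"}},"required":["claw","xyz","delta_rot"]}

```bash
mkdir -p pics; ls; cat > h.py <<'E'
from plant import *
import numpy as np, cv2
def save(n,fn):
    c=capture(n); np.savez('pics/'+fn+'.npz',**{k:v for k,v in c.items()})
    cv2.imwrite('pics/'+fn+'.png',cv2.cvtColor(c['frame'],cv2.COLOR_RGB2BGR)); return c
E
python3 - <<'E'
from h import *
print(sense())
for n in ('top','scene'):
    c=save(n,n+'0'); print(c['K'],c['view'])
E
```

```text
pics
{'time_s': 0.0, 'q': array([ 1.14048344e+00,  5.28440568e-01,  1.43390807e+00, -1.16740641e-05,
        1.18139421e+00, -1.78486425e-01]), 'joint_velocities': array([-0.0007693 ,  0.00017983,  0.00057839, -0.00037221, -0.00065804,
        0.00130471]), 'effort': array([ 6.95290873e-04, -4.40049934e+01, -1.76592529e+01,  6.35238597e-02,
        5.79827616e-02, -1.54739878e-04]), 'ee_pos': array([0.15538793, 0.60461608, 0.22158553]), 'ee_rot': array([-3.17079007e-04,  1.25578511e-01,  9.92083102e-01, -1.02728920e-03]), 'force': array([-0.91067719, -0.52921253,  0.76138191]), 'wrist_torque': array([-0.05858926,  0.00660704,  0.02590275]), 'gripper_width': 0.08708503184167603}
[[415.75419021   0.         287.99445857]
 [  0.         415.75419021 212.89203821]
 [  0.           0.           1.        ]] [[-0.02941445 -0.99954254  0.00703535  0.01283097]
 [-0.99195524  0.02832275 -0.12337997  0.51403778]
 [ 0.12312427 -0.01060791 -0.99233456  1.30614691]
 [ 0.          0.          0.          1.        ]]
[[471.01830441   0.         285.70777726]
 [  0.         471.01830441 209.36550078]
 [  0.           0.           1.        ]] [[-0.86343447 -0.50419416 -0.01640617  0.44354797]
 [-0.27192981  0.49258089 -0.82669114  0.20835176]
 [ 0.42489422 -0.7093323  -0.56241675  1.2657451 ]
 [ 0.          0.          0.          1.        ]]
```

View pics/top0.png

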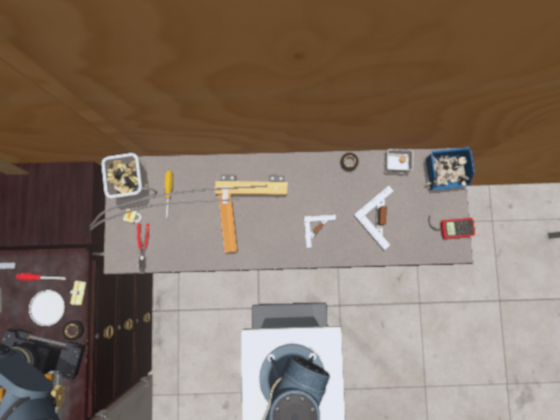

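View pics/scene0.png

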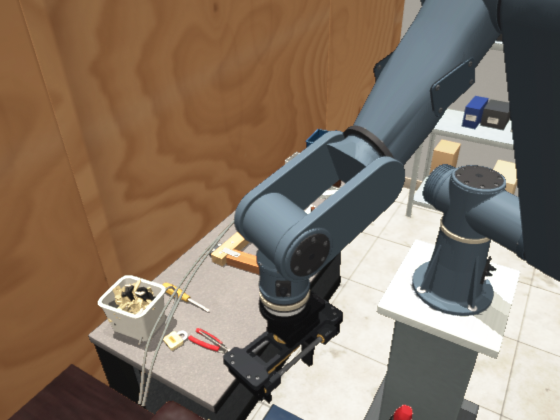

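```bash
python3 - <<'E'
import cv2
a=cv2.imread('pics/top0.png')
cv2.imwrite('pics/c1.png',cv2.resize(a[140:280,95:295],None,fx=4,fy=4,interpolation=cv2.INTER_CUBIC))
cv2.imwrite('pics/c2.png',cv2.resize(a[140:280,285:485],None,fx=4,fy=4,interpolation=cv2.INTER_CUBIC))
E
```

```text
(no output)
```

View pics/c1.png

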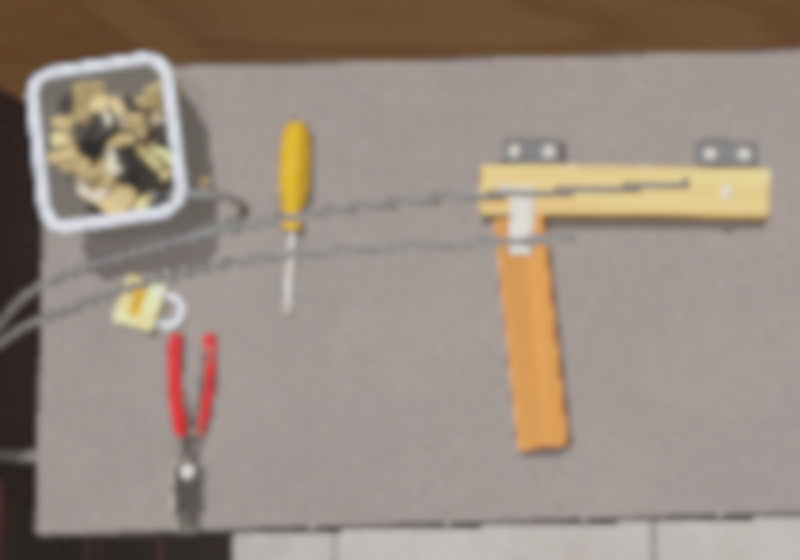

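View pics/c2.png

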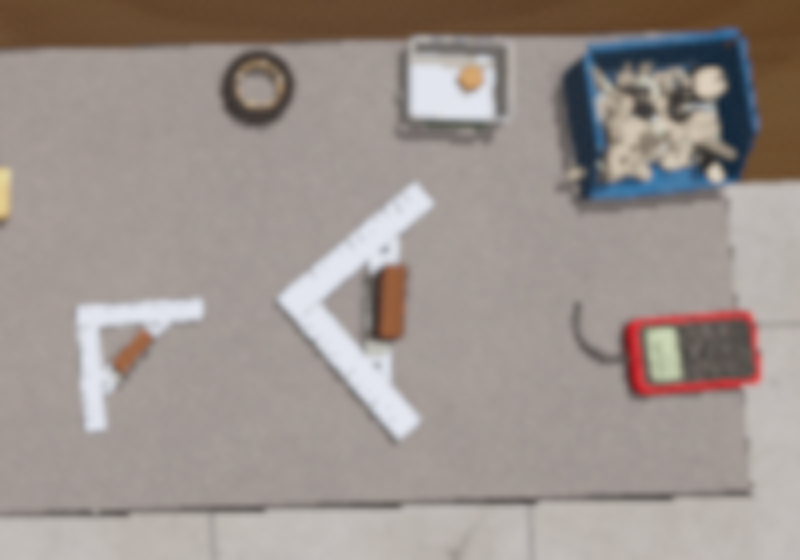

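```bash
cat >> h.py <<'E'
def ray(K,view,u,v,z):
    R=view[:3,:3];t=view[:3,3];o=-R.T@t
    d=R.T@np.array([(u-K[0,2])/K[0,0],(v-K[1,2])/K[1,1],1]); return o+d*(z-o[2])/d[2]
E
python3 - <<'E'
from h import *
c=np.load('pics/top0.npz')
def p(ox,oy,x,y,z,n):
    u=ox+(x+.5)/4-.5;v=oy+(y+.5)/4-.5
    d=c['z_map'][int(round(v)),int(round(u))]
    q=np.linalg.inv(c['view'])@np.r_[np.linalg.inv(c['K'])@[u,v,1]*d,1]
    print(n,ray(c['K'],c['view'],u,v,z).round(4),q[:3].round(4))
for x,y,z,n in [(280,298,.016,'corner'),(418,182,.016,'ue'),(434,203,.016,'ue2'),(421,422,.016,'le'),(402,440,.016,'le2'),(405,267,.062,'g'),(380,266,.062,'g'),(378,336,.062,'g'),(403,339,.062,'g'),(391,302,.062,'gc'),(458,75,.03,'tray'),(258,88,.019,'tape')]: p(285,140,x,y,z,n)
for x,y,z,n in [(482,215,.03,'railL'),(768,218,.03,'railR'),(550,218,.03,'studtop'),(568,445,.03,'studend in'),(518,450,.03,'end out'),(500,218,.03,'out top'),(293,200,.02,'drv'),(570,238,.0,'cable'),(685,183,0,'cable end'),(400,203,0,'cable'),(400,245,0,'cable2'),(100,100,0,'bin')]: p(95,140,x,y,z,n)
E
```

```text
corner [ 0.5059 -0.2192  0.016 ] [ 0.5058 -0.219   0.0173]
ue [ 0.5987 -0.3375  0.016 ] [ 0.6019 -0.342  -0.0015]
ue2 [ 0.5808 -0.3496  0.016 ] [ 0.5834 -0.3537  0.0006]
le [ 0.4019 -0.3282  0.016 ] [ 0.4025 -0.3325 -0.001 ]
le2 [ 0.3878 -0.312   0.016 ] [ 0.3883 -0.3156  0.0009]
g [ 0.5223 -0.3112  0.062 ] [ 0.5223 -0.3111  0.0621]
g [ 0.5237 -0.2915  0.062 ] [ 0.524  -0.2919  0.0601]
g [ 0.4683 -0.2868  0.062 ] [ 0.4694 -0.2894  0.0504]
g [ 0.4654 -0.3063  0.062 ] [ 0.4709 -0.3213  0.0007]
gc [ 0.4949 -0.2985  0.062 ] [ 0.4944 -0.2975  0.0661]
tray [ 0.6842 -0.372   0.03  ] [ 0.6881 -0.3765  0.0146]
tape [ 0.6806 -0.2091  0.019 ] [ 0.6851 -0.2121  0.0009]
railL [0.5848 0.2318 0.03  ] [0.5866 0.2335 0.02  ]
railR [5.758e-01 5.000e-04 3.000e-02] [5.807e-01 3.000e-04 1.100e-03]
studtop [0.5808 0.1769 0.03  ] [0.5854 0.1802 0.0033]
studend in [0.3973 0.165  0.03  ] [0.3983 0.1682 0.0016]
end out [0.3945 0.2047 0.03  ] [ 0.3956  0.2093 -0.0016]
out top [0.5819 0.2173 0.03  ] [0.5819 0.2174 0.0298]
drv [0.6033 0.3873 0.02  ] [0.6031 0.387  0.021 ]
cable [0.5688 0.1643 0.    ] [0.5376 0.1427 0.1933]
cable end [0.6123 0.0683 0.    ] [0.5887 0.0633 0.1218]
cable [0.6021 0.3045 0.    ] [0.5815 0.2806 0.111 ]
cable2 [0.5669 0.3046 0.    ] [0.5407 0.2694 0.1635]
bin [0.6962 0.5539 0.    ] [0.6708 0.5141 0.0998]
```

```bash
python3 - <<'E'
from h import *
for n in ('top0','scene0'):
    c=np.load(f'pics/{n}.npz'); d=c['z_map']; v,u=np.mgrid[:420,:560]
    P=np.stack([u,v,np.ones_like(u)],-1)@np.linalg.inv(c['K']).T*d[...,None]
    W=(np.concatenate([P,np.ones((420,560,1))],-1)@np.linalg.inv(c['view']).T)[...,:3]
    m=(d>0)&(W[...,2]>.07)&(W[...,0]>.4)&(W[...,0]<.75)&(W[...,1]<.75)&(W[...,1]>-.1)&(W[...,2]<.6)
    if n=='scene0': m&=(u<300)
    pts=W[m]; print(n,len(pts))
    for y in np.arange(-.1,.75,.04):
        s=pts[(pts[:,1]>=y)&(pts[:,1]<y+.04)]
        if len(s): print(round(y,2),len(s),s[:: max(1,len(s)//5)].round(3).tolist())
a=cv2.imread('pics/scene0.png');cv2.imwrite('pics/c3.png',cv2.resize(a[190:400,90:370],None,fx=2.8,fy=2.8,interpolation=cv2.INTER_CUBIC))
E
```

```text
top0 27340
-0.1 1315 [[0.732, -0.066, 0.599], [0.73, -0.061, 0.542], [0.73, -0.072, 0.472], [0.73, -0.089, 0.382], [0.729, -0.089, 0.258]]
-0.06 1310 [[0.731, -0.022, 0.599], [0.731, -0.04, 0.542], [0.73, -0.045, 0.473], [0.729, -0.026, 0.381], [0.73, -0.037, 0.253]]
-0.02 1318 [[0.732, 0.017, 0.599], [0.73, -0.015, 0.544], [0.731, 0.017, 0.468], [0.731, -0.001, 0.378], [0.728, 0.001, 0.26], [0.73, -0.015, 0.073]]
0.02 1313 [[0.73, 0.05, 0.6], [0.731, 0.039, 0.542], [0.73, 0.039, 0.473], [0.728, 0.031, 0.387], [0.731, 0.032, 0.256], [0.728, 0.04, 0.072]]
0.06 1343 [[0.731, 0.071, 0.6], [0.729, 0.09, 0.542], [0.73, 0.075, 0.47], [0.729, 0.083, 0.376], [0.73, 0.099, 0.237], [0.587, 0.066, 0.122]]
0.1 1346 [[0.73, 0.138, 0.6], [0.731, 0.113, 0.539], [0.729, 0.133, 0.47], [0.729, 0.104, 0.378], [0.729, 0.129, 0.242], [0.585, 0.102, 0.119]]
0.14 1391 [[0.731, 0.161, 0.6], [0.73, 0.16, 0.541], [0.731, 0.172, 0.462], [0.73, 0.165, 0.365], [0.729, 0.153, 0.228], [0.536, 0.158, 0.189]]
0.18 1383 [[0.731, 0.182, 0.6], [0.73, 0.183, 0.541], [0.73, 0.192, 0.467], [0.73, 0.182, 0.367], [0.729, 0.
[... 4385 characters left out ...]
4314 [[0.73, 0.583, 0.599], [0.729, 0.607, 0.511], [0.728, 0.595, 0.424], [0.729, 0.587, 0.323], [0.728, 0.589, 0.207], [0.729, 0.614, 0.072]]
0.62 3444 [[0.729, 0.62, 0.533], [0.734, 0.65, 0.424], [0.727, 0.634, 0.349], [0.729, 0.657, 0.283], [0.734, 0.637, 0.175], [0.73, 0.659, 0.074]]
0.66 2526 [[0.729, 0.661, 0.425], [0.728, 0.673, 0.325], [0.73, 0.682, 0.275], [0.73, 0.681, 0.214], [0.731, 0.685, 0.149], [0.726, 0.696, 0.074]]
0.7 1645 [[0.73, 0.7, 0.321], [0.728, 0.704, 0.231], [0.732, 0.72, 0.199], [0.731, 0.728, 0.166], [0.73, 0.725, 0.121]]
0.74 276 [[0.728, 0.74, 0.219], [0.733, 0.749, 0.182], [0.73, 0.743, 0.154], [0.729, 0.745, 0.129], [0.727, 0.749, 0.106], [0.728, 0.749, 0.07]]
```

View pics/c3.png

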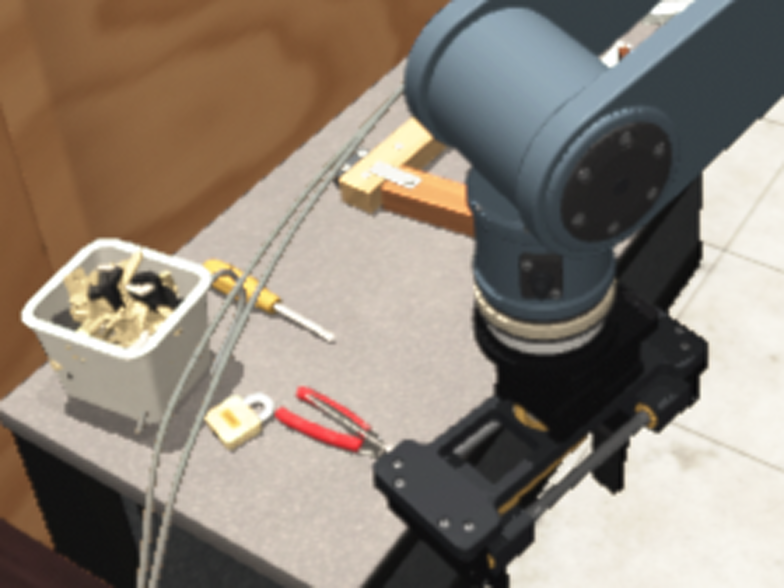

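```bash
python3 - <<'E'
from h import *
c=save('wrist','w0'); print(c['K'],c['tool_from_camera'])
from scipy.spatial.transform import Rotation as R
s=sense();q=s['ee_rot'];print(R.from_quat(q,scalar_first=True).as_matrix().round(3))
E
```

```text
[[354.93133795   0.         285.20625469]
 [  0.         354.93133795 212.78140244]
 [  0.           0.           1.        ]] [[-1.92668736e-04 -9.65422453e-01 -2.60690335e-01  7.13572371e-02]
 [ 9.99999981e-01 -1.89742925e-04 -3.63905034e-05 -3.24774771e-04]
 [-1.43319374e-05 -2.60690337e-01  9.65422471e-01 -1.61011109e-01]
 [ 0.00000000e+00  0.00000000e+00  0.00000000e+00  1.00000000e+00]]
[[-0.968  0.249 -0.001]
 [ 0.249  0.968 -0.002]
 [ 0.    -0.002 -1.   ]]
```

View pics/w0.png

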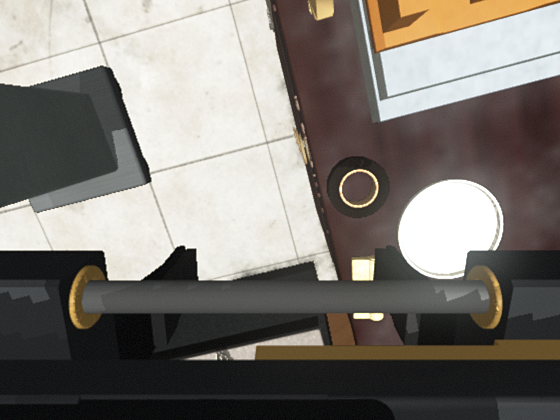

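arm_command --claw '[8.7,8.7,8.7,8.7,8.7,8.7,8.7,8.7]' --xyz '[[-4,-3,-1.5],[-4,-3.5,-1.5],[-4,-4,-1.5],[-4,-4.2,-1.5],[-4,-4.2,-1.5],[-4,-4.2,-1],[-4,-4.2,-1],[-4,-4.2,0]]' --delta_rot '[[0,0,0],[0,0,0],[0,0,0],[0,0,0],[0,0,0],[0,0,0],[0,0,0],[0,0,0]]'

```text
time_s: 1.15
ee_pos: [0.3882, 0.2189, 0.3184]
ee_rot: [0.001, 0.125, 0.992, 0.0]
force: [0.7, 0.9, 0.6]
gripper_width: 0.0868
```

arm_command --claw '[8.7,8.7,8.7]' --xyz '[[-3,-4.5,0],[-3,-4.5,0],[0,0,0]]' --delta_rot '[[0,0,0],[0,0,0],[0,0,0]]'

```text
time_s: 1.52
ee_pos: [0.4241, 0.1153, 0.3175]
ee_rot: [0.0, 0.129, 0.992, -0.0]
force: [0.2, 0.0, -0.6]
gripper_width: 0.0868
```

```bash
python3 - <<'E'
from h import *
s=sense();print(s['time_s'],s['ee_pos'],s['force']);np.save('pics/p1.npy',np.r_[s['ee_pos'],s['ee_rot']])
save('wrist','w1');save('scene','s1')
E
```

```text
1.525 [0.42406995 0.11531322 0.31746094] [ 0.20049687  0.04511686 -0.62387803]
```

View pics/w1.png

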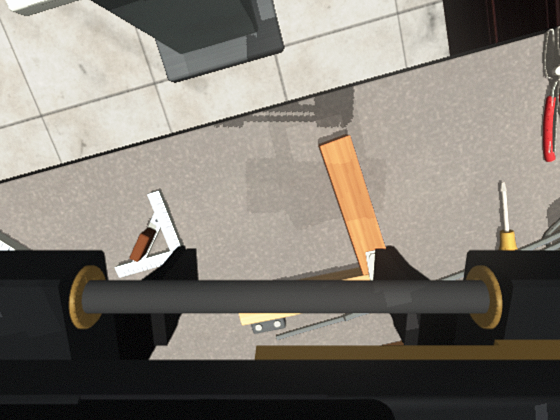

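View pics/s1.png

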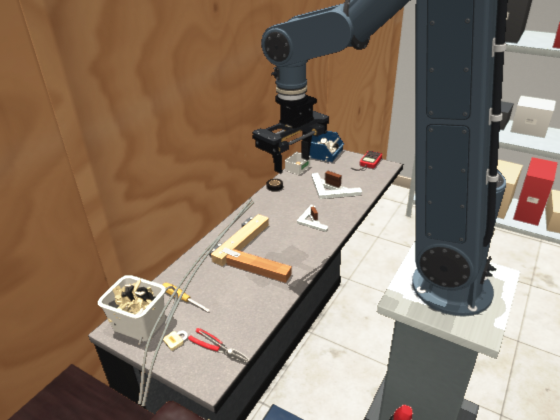

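```bash
python3 - <<'E'
from h import *
a=cv2.imread('pics/s1.png');cv2.imwrite('pics/c4.png',cv2.resize(a[190:330,150:310],None,fx=5,fy=4.2,interpolation=cv2.INTER_CUBIC)[:600])
c=np.load('pics/s1.npz');b=a.copy()
d=c['z_map']; v,u=np.mgrid[:420,:560]
P=np.stack([u,v,np.ones_like(u)],-1)@np.linalg.inv(c['K']).T*d[...,None]
W=(np.concatenate([P,np.ones((420,560,1))],-1)@np.linalg.inv(c['view']).T)[...,:3]
m=(W[...,2]>.05)&(W[...,0]<.7)&(W[...,0]>.4)&(W[...,1]>0)&(u<300)&(v>170)&(W[...,1]<.5)
for y in np.arange(0,.5,.02):
    s=W[m&(W[...,1]>y)&(W[...,1]<=y+.02)]
    for lo,hi in((.4,.56),(.56,.7)):
        t=s[(s[:,0]>lo)&(s[:,0]<hi)]
        if len(t): print(round(y,2),len(t),t.mean(0).round(3),t.std(0).round(3))
E
```

```text
0.04 1 [0.59  0.059 0.123] [0. 0. 0.]
0.06 11 [0.588 0.07  0.123] [0.002 0.005 0.002]
0.08 16 [0.587 0.088 0.123] [0.002 0.006 0.002]
0.1 12 [0.586 0.11  0.121] [0.002 0.007 0.002]
0.12 8 [0.585 0.129 0.119] [0.002 0.006 0.001]
0.14 19 [0.539 0.15  0.191] [0.002 0.006 0.003]
0.14 5 [0.585 0.147 0.116] [0.001 0.006 0.001]
0.16 31 [0.485 0.17  0.252] [0.055 0.005 0.068]
0.16 3 [0.584 0.166 0.116] [0.001 0.004 0.001]
0.18 16 [0.539 0.191 0.181] [0.002 0.005 0.003]
0.18 2 [0.588 0.196 0.117] [0.    0.003 0.   ]
0.2 19 [0.539 0.211 0.176] [0.002 0.006 0.003]
0.2 6 [0.587 0.213 0.117] [0.001 0.005 0.002]
0.22 18 [0.539 0.231 0.171] [0.002 0.006 0.003]
0.22 7 [0.588 0.228 0.114] [0.002 0.005 0.002]
0.24 19 [0.54  0.251 0.166] [0.002 0.006 0.003]
0.24 9 [0.584 0.249 0.114] [0.001 0.006 0.002]
0.26 16 [0.54  0.271 0.162] [0.002 0.005 0.002]
0.26 15 [0.583 0.27  0.111] [0.002 0.006 0.002]
0.28 20 [0.54  0.289 0.156] [0.002 0.005 0.003]
0.28 19 [0.582 0.29  0.109] [0.002 0.006 0.003]
0.3 22 [0.54  0.31  0.151] [0.002 0.006 0.003]
0.3 15 [0.58  0.311 0.108] [0.002 0.005 0.003]
0.32 22 [0.541 0.33  0.145] [0.002 0.005 0.003]
0.32 19 [0.579 0.329 0.105] [0.002 0.006 0.002]
0.34 21 [0.54 0.35 0.14] [0.002 0.006 0.002]
0.34 18 [0.577 0.35  0.103] [0.002 0.006 0.003]
0.36 21 [0.54  0.369 0.134] [0.002 0.005 0.003]
0.36 19 [0.574 0.37  0.101] [0.002 0.006 0.002]
0.38 26 [0.539 0.39  0.128] [0.002 0.006 0.003]
0.38 18 [0.572 0.391 0.098] [0.002 0.006 0.002]
0.4 22 [0.538 0.41  0.121] [0.002 0.006 0.003]
0.4 24 [0.574 0.412 0.09 ] [0.011 0.006 0.012]
0.42 26 [0.535 0.431 0.114] [0.002 0.006 0.003]
0.42 44 [0.584 0.428 0.082] [0.015 0.006 0.012]
0.44 29 [0.537 0.451 0.103] [0.009 0.005 0.006]
0.44 175 [0.613 0.455 0.091] [0.027 0.005 0.009]
0.46 43 [0.54  0.471 0.094] [0.013 0.006 0.005]
0.46 273 [0.636 0.468 0.087] [0.043 0.006 0.012]
0.48 51 [0.54  0.49  0.087] [0.014 0.006 0.004]
0.48 313 [0.613 0.491 0.096] [0.03  0.006 0.018]
```

View pics/c4.png

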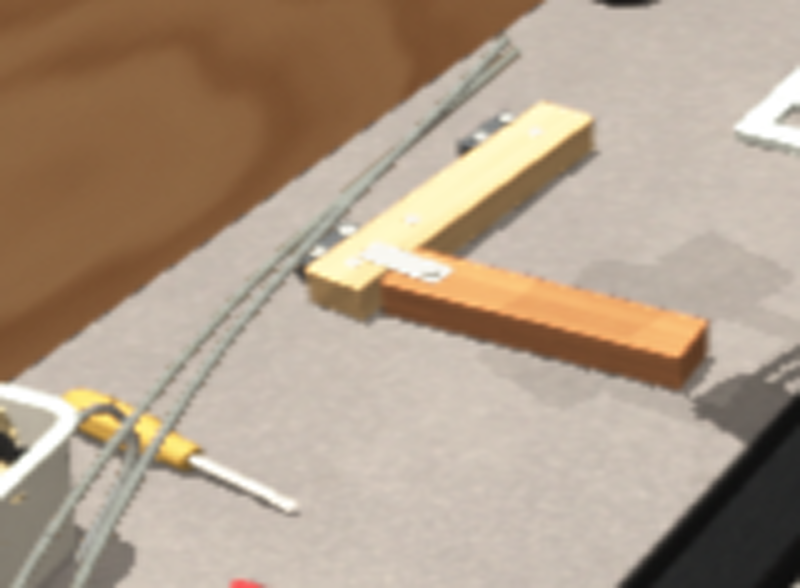

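arm_command --claw '[8.7,8.7,8.7,8.7,8.7,8.7,8.7,8.7]' --xyz '[[-2,-3.5,0],[-3,-5,0],[-3,-5,0],[-3,-5,0],[-3,-5,0],[-3,-5,0.5],[-3,-4,1],[0,-2,0]]' --delta_rot '[[0,0,0],[0,0,0],[0,0,0],[0,0,0],[0,0,0],[0,0,0],[0,0,0],[0,0,0]]'

```text
time_s: 2.62
ee_pos: [0.5317, -0.2658, 0.3009]
ee_rot: [-0.001, 0.125, 0.992, 0.001]
force: [-0.9, 0.7, 0.0]
gripper_width: 0.0873
```

arm_command --claw '[8.7,8.7]' --xyz '[[0,0,0],[0,0,0]]' --delta_rot '[[0,0,0],[0,0,0]]'

```text
time_s: 2.88
ee_pos: [0.5304, -0.2632, 0.3029]
ee_rot: [-0.0, 0.125, 0.992, 0.001]
force: [-0.6, 0.1, 0.6]
gripper_width: 0.0873
```

```bash
cat >> h.py <<'E'
from scipy.spatial.transform import Rotation as R
def T_of(s):
    T=np.eye(4);T[:3,:3]=R.from_quat(s['ee_rot'],scalar_first=True).as_matrix();T[:3,3]=s['ee_pos'];return T
def savew(fn):
    s=sense();T=T_of(s);c=capture('wrist');c['view']=np.linalg.inv(T@c['tool_from_camera'])
    np.savez('pics/'+fn+'.npz',**c);cv2.imwrite('pics/'+fn+'.png',cv2.cvtColor(c['frame'],cv2.COLOR_RGB2BGR));return s,c
E
python3 - <<'E'
from h import *
s,c=savew('w2');print(s['time_s'],s['ee_pos'],s['q'],T_of(s)[:3,:3].round(3))
save('top','t2')
E
```

```text
2.875 [ 0.53037364 -0.26321717  0.30289611] [-6.49663379e-01  4.02227462e-01  1.41701396e+00  7.97690306e-04
  1.32315449e+00 -1.97078035e+00] [[-0.969  0.247 -0.   ]
 [ 0.247  0.969  0.001]
 [ 0.     0.001 -1.   ]]
```

View pics/w2.png

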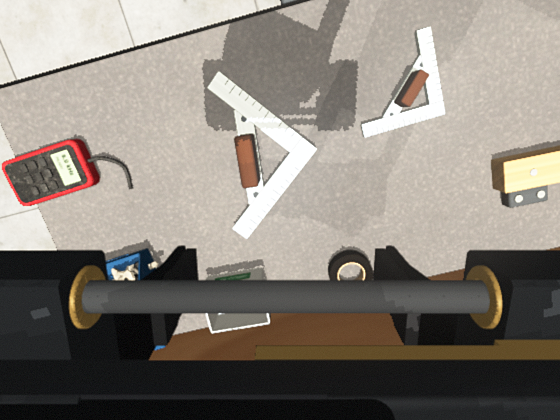

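View pics/t2.png

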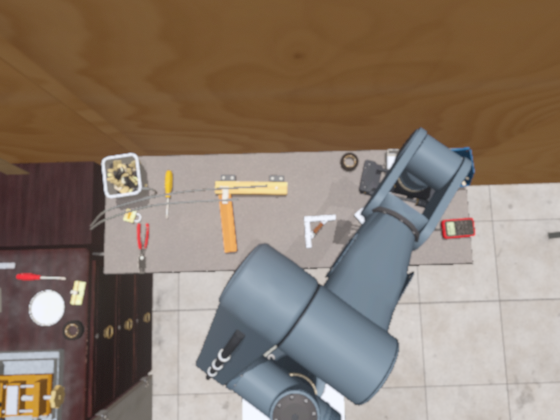

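```bash
python3 - <<'E'
import cv2
a=cv2.imread('pics/w2.png')
cv2.imwrite('pics/c5.png',cv2.resize(a[60:245,190:450],None,fx=3,fy=3,interpolation=cv2.INTER_CUBIC))
E
```

```text
(no output)
```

View pics/c5.png

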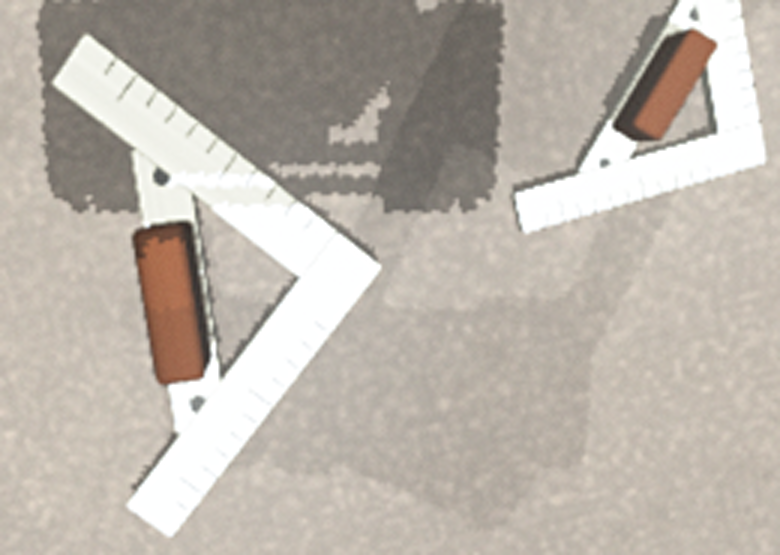

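```bash
python3 - <<'E'
from h import *
c=np.load('pics/w2.npz')
def p(x,y,z): return ray(c['K'],c['view'],190+(x+.5)/3-.5,60+(y+.5)/3-.5,z)
co=p(380,267,.016);A=p(86,33,.016);B=p(170,538,.016)
print(co,A,B,np.linalg.norm(A-co),np.linalg.norm(B-co))
ex=(co-A);ey=co-B
ax=np.arctan2(ex[1],ex[0]);ay=np.arctan2(ey[1],ey[0])-np.pi/2;print('yaw',ax,ay)
G=[p(*g,.062) for g in[(136,233),(188,224),(206,372),(160,382)]]
g=np.mean(G,0);print('grip top c',g,[np.linalg.norm(G[i]-G[(i+1)%4]).round(4) for i in range(4)])
d=(G[0]+G[1]-G[2]-G[3]);print('grip long dir',np.arctan2(d[1],d[0])%np.pi)
y=(ax+ay)/2;r=R.from_euler('z',y).as_matrix();print('grip from corner',co-r@[.06,.06,0],'jaw dir',y+np.pi/4)
print('small corner etc',p(766,160,.016),p(513,187,.016))
s=sense();T=T_of(s);print('tool y ang',np.arctan2(T[1,1],T[0,1]))
t=np.array([g[0],g[1],.035]);print('tool-shift',T[:3,:3].T@(t-T[:3,3]))
E
```

```text
[ 0.50769797 -0.21742175  0.016     ] [ 0.39052782 -0.30895234  0.016     ] [ 0.60052483 -0.33467797  0.016     ] 0.14868319487706147 0.14955215501093358
yaw 0.663157433281008 0.6696338056573259
grip top c [ 0.49704313 -0.29903408  0.062     ] [np.float64(0.0196), np.float64(0.0556), np.float64(0.0181), np.float64(0.0564)]
grip long dir 3.0050642091966853
grip from corner [ 0.49762409 -0.30167445  0.016     ] jaw dir 1.4517937828666152
small corner etc [ 0.50469232 -0.05622432  0.016     ] [ 0.48973175 -0.15762413  0.016     ]
tool y ang 1.321076176406419
tool-shift [ 0.02375536 -0.04277879  0.26813955]
```

arm_command --claw '[8.7,8.7,8.7,8.7,8.7,8.7]' --xyz '[[2.3,-4.4,1],[0,0,4],[0,0,6],[0,0,5],[0,0,1],[0,0,0]]' --delta_rot '[[0,0,0],[0,0,-0.131],[0,0,0],[0,0,0],[0,0,0],[0,0,0]]'

```text
time_s: 3.72
ee_pos: [0.4979, -0.3022, 0.1333]
ee_rot: [0.0, 0.06, 0.998, -0.0]
force: [-0.3, 0.1, 1.2]
gripper_width: 0.087
```

```bash
python3 - <<'E'
from h import *
s,c=savew('w3');T=T_of(s);print(s['time_s'],s['ee_pos'],np.arctan2(T[1,1],T[0,1]),T[:3,2])
E
```

```text
3.725 [ 0.49791543 -0.30224444  0.13330106] 1.450838110443362 [ 5.66805875e-04 -4.46519830e-04 -9.99999740e-01]
```

View pics/w3.png

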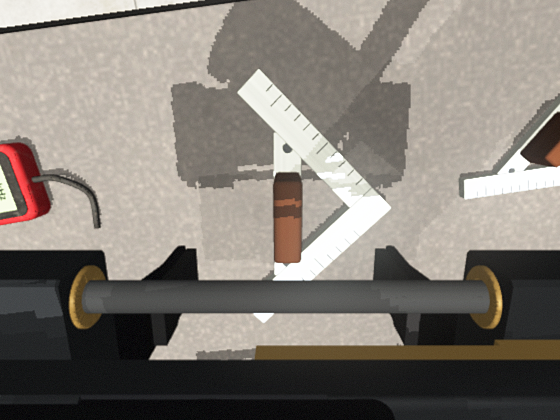

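```bash
python3 - <<'E'
from h import *
c=np.load('pics/w3.npz')
for u,v in [(276,177),(300,177),(275,262),(301,262),(288,219)]: print(ray(c['K'],c['view'],u,v,.062))
E
```

```text
[ 0.46429587 -0.30464568  0.062     ]
[ 0.46619368 -0.2889211   0.062     ]
[ 0.52410867 -0.31298883  0.062     ]
[ 0.5263019  -0.29480633  0.062     ]
[ 0.49389606 -0.30018273  0.062     ]
```

arm_command --claw '[8.7,8.7,8.7,8.7]' --xyz '[[0.15,0.15,4],[0,0,4],[0,0,1.7],[0,0,0]]' --delta_rot '[[0,0,0],[0,0,0],[0,0,0],[0,0,0]]'

```text
time_s: 4.28
ee_pos: [0.4965, -0.3011, 0.0361]
ee_rot: [0.0, 0.06, 0.998, -0.0]
force: [0.7, -0.6, 0.6]
gripper_width: 0.0866
```

arm_command --claw '[1,1,1,1,1,1,1,1]' --xyz '[[0,0,0],[0,0,0],[0,0,0],[0,0,0],[0,0,0],[0,0,0],[0,0,0],[0,0,0]]' --delta_rot '[[0,0,0],[0,0,0],[0,0,0],[0,0,0],[0,0,0],[0,0,0],[0,0,0],[0,0,0]]' --newtons 40

```text
time_s: 5.28
ee_pos: [0.4959, -0.3007, 0.0355]
ee_rot: [-0.0, 0.06, 0.998, 0.0]
force: [0.1, 0.2, -0.2]
gripper_width: 0.0198
```

arm_command --claw '[1,1,1,1,1,1,1,1]' --xyz '[[0,0,-1],[0,0,-2.5],[0,0,-3],[0,0,-2],[0.8,3,0],[1,4.5,0],[1,4.5,0],[1,4.5,0]]' --delta_rot '[[0,0,0],[0,0,0],[0,0,0],[0,0,0],[0,0,0],[0,0,0],[0,0,0],[0,0,0]]'

```text
time_s: 6.28
ee_pos: [0.4776, -0.131, 0.1208]
ee_rot: [-0.0, 0.061, 0.998, 0.0]
force: [1.7, 0.5, -4.1]
gripper_width: 0.0197
```

arm_command --claw '[1,1,1,1,1,1,1,1]' --xyz '[[1,4.5,0],[1,4.5,0],[1,4.5,0],[1,3,0],[0,0,0],[0,0,0],[0,0,0],[0,0,0]]' --delta_rot '[[0,0,0],[0,0,0],[0,0,0],[0,0,0.17],[0,0,0.18],[0,0,0.18],[0,0,0.17],[0,0,0]]'

```text
time_s: 7.28
ee_pos: [0.4581, 0.0363, 0.1208]
ee_rot: [-0.0, 0.398, 0.917, -0.0]
force: [0.2, 1.2, -3.0]
gripper_width: 0.0199
```

```bash
python3 - <<'E'
from h import *
s,c=savew('w4');T=T_of(s);print(s['time_s'],s['ee_pos'],np.arctan2(T[1,1],T[0,1]),T[:3,2],s['q'],s['gripper_width'],s['force'])
save('scene','s4');save('top','t4')
E
```

```text
7.275 [0.45809215 0.03628592 0.12079718] 0.7522586416430236 [-1.69590455e-04 -3.08611864e-05 -9.99999985e-01] [-1.64879788e-01  4.81333368e-01  1.93687004e+00 -8.80267668e-05
  7.23551475e-01 -9.17072446e-01] 0.01988173174031254 [ 0.1643779   1.22851304 -3.01677536]
```

View pics/w4.png

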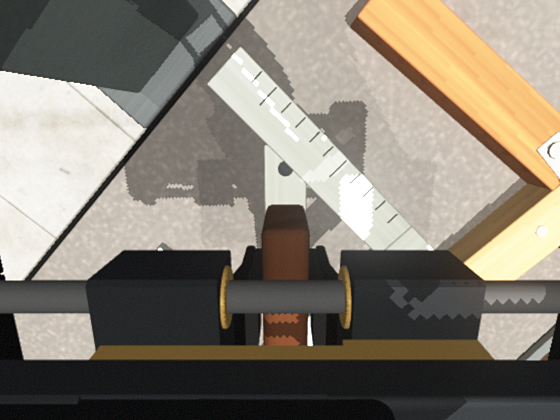

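View pics/s4.png

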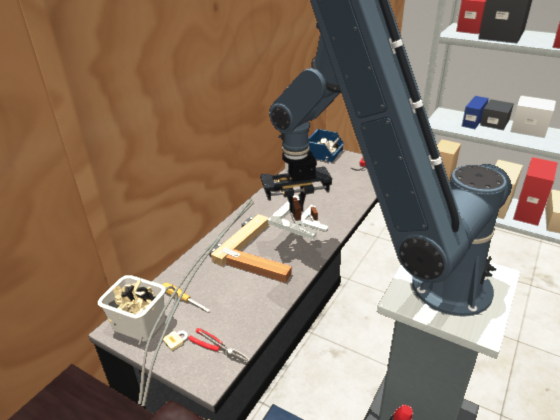

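View pics/t4.png

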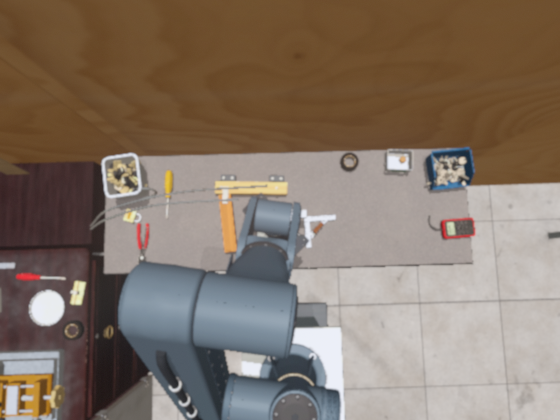

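```bash
python3 - <<'E'
import cv2
a=cv2.imread('pics/w4.png')
cv2.imwrite('pics/c6.png',cv2.resize(a[0:280,330:560],None,fx=2.14,fy=2.14,interpolation=cv2.INTER_CUBIC))
cv2.imwrite('pics/c7.png',cv2.resize(a[30:250,190:450],None,fx=2.6,fy=2.6,interpolation=cv2.INTER_CUBIC))
E
```

```text
(no output)
```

View pics/c6.png

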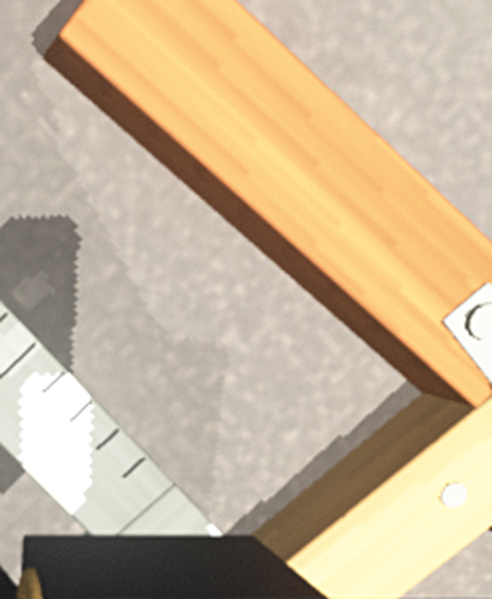

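View pics/c7.png

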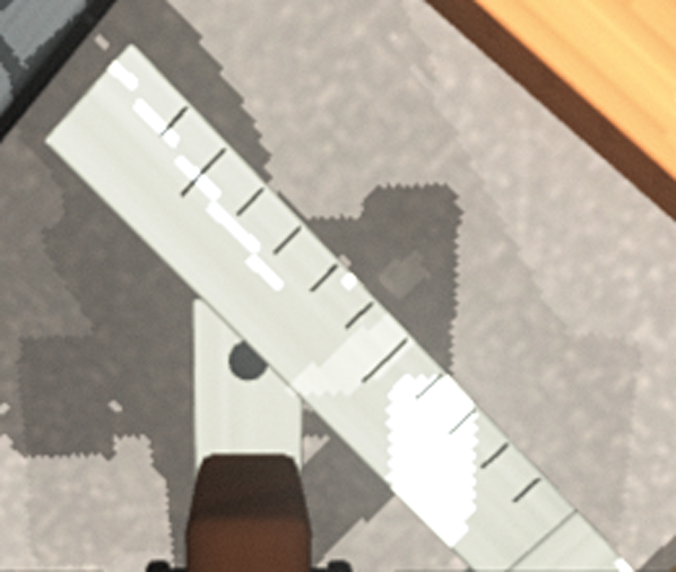

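```bash
cat > m.py <<'E'
from h import *
c=np.load('pics/w4.npz')
def p(ox,oy,s,x,y,z): return ray(c['K'],c['view'],ox+(x+.5)/s-.5,oy+(y+.5)/s-.5,z)
f=lambda x,y,z:p(330,0,2.14,x,y,z)
ang=lambda a,b:np.arctan2(*(b-a)[1::-1])
s0,s1=f(60,36,.03),f(470,405,.03); r0,r1=f(288,560,.03),f(490,402,.03)
print('stud top',s0,s1,'dir',ang(s0,s1)); print('rail top',r0,r1,'yaw',ang(r0,r1)-np.pi/2)
b0,b1=f(45,57,0),f(415,382,0); q0,q1=f(238,533,0),f(418,383,0)
print('stud bot',b0,b1,ang(b0,b1)); print('rail bot',q0,q1,ang(q0,q1)-np.pi/2)
g=lambda x,y,z:p(190,30,2.6,x,y,z)
e0,e1=g(130,45,.101),g(632,565,.101); print('edge',e0,e1,ang(e0,e1))
i0=g(48,140,.101); print('w',np.linalg.norm(i0-e0))
E
python3 m.py
```

```text
stud top [0.40073597 0.1649242  0.03      ] [0.58265273 0.18153277 0.03      ] dir 0.091045272872003
rail top [0.58166302 0.10361682 0.03      ] [0.58672143 0.18674754 0.03      ] yaw -0.06077392272241666
stud bot [0.40063038 0.16621131 0.        ] [0.58105512 0.18384169 0.        ] 0.09740672055551731
rail bot [0.57884305 0.099322   0.        ] [0.58218164 0.18437812 0.        ] -0.03923145003578954
edge [0.37202036 0.09654494 0.101     ] [0.51404482 0.0929435  0.101     ] -0.025352488764091734
w 0.022518115978425755
```

```bash
python3 - <<'E'
from h import *
c=np.load('pics/top0.npz'); f=c['frame'].astype(float)
# rail: blue-poor & bright
for name,val in(('R-B',f[...,0]-f[...,2]),):
  E1=[];E2=[]
  for u in range(234,284):
    col=val[170:205,u]
    m=col.max(); h=(m+8)/2 if m>60 else None
    if h is None: continue
    k=np.argmax(col>h)
    i=len(col)-1-np.argmax(col[::-1]>h)
    E1.append((u,170+k-1+(h-col[k-1])/(col[k]-col[k-1])))
    E2.append((u,170+i+(col[i]-h)/(col[i]-col[i+1])))
  for E in(E1,E2):
    E=np.array(E);q=np.polyfit(E[:,0],E[:,1],1);r=E[:,1]-np.polyval(q,E[:,0]);g=abs(r)<.6;q=np.polyfit(E[g,0],E[g,1],1)
    a,b=[ray(c['K'],c['view'],u,np.polyval(q,u),.03) for u in(234,284)]
    print(len(E),g.sum(),a,b,'yaw',-np.arctan2((a-b)[0],(a-b)[1]))
c=np.load('pics/w4.npz')
# depth-based wrist: rail top region and stud face
d=c['z_map'];v,u=np.mgrid[:420,:560]
P=np.stack([u,v,np.ones_like(u)],-1)@np.linalg.inv(c['K']).T*d[...,None]
W=(np.concatenate([P,np.ones((420,560,1))],-1)@np.linalg.inv(c['view']).T)[...,:3]
m=(d>0)&(u>400)&(v<260)&(W[...,2]>.006)&(W[...,2]<.024)&(W[...,0]>.4)
X=W[m];st=X[(X[:,0]<.565)];ra=X[(X[:,0]>.565)&(X[:,1]<.17)]
for n,S,i,j in(('stud',st,0,1),('rail',ra,1,0)):
    q=np.polyfit(S[:,i],S[:,j],1);r=S[:,j]-np.polyval(q,S[:,i]);k=abs(r)<.003;q=np.polyfit(S[k,i],S[k,j],1);print(n,len(S),k.sum(),q,r[k].std(),S[:,i].min(),S[:,i].max())
    t=np.median(W[...,2][(u>400)&(v<100)]);
E
```

```text
50 50 [0.62501257 0.17025957 0.03      ] [0.61773419 0.00786836 0.03      ] yaw -0.04479009637816308
50 50 [0.58148167 0.1708434  0.03      ] [0.5740366  0.00910245 0.03      ] yaw -0.045998363924212256
stud 1260 1260 [0.09629441 0.1268218 ] 0.00020428950006973965 0.440606241012512 0.5649780956599249
rail 1207 1207 [0.04072501 0.57877927] 0.00043960325223839553 0.1028767587006183 0.16997992167977552
```

```bash
cat > g.py <<'E'
from h import *
from scipy.optimize import fsolve
yaw=-.043
Rf=R.from_euler('z',yaw).as_matrix()[:2,:2]
mid=np.array([.57878+.0407*.137,.137])
def F(t):
    co=mid+t[0]*Rf[:,1]; P=co+Rf@[-.025,.02]
    n=np.array([-.0963,1])/np.hypot(1,.0963); return [n@(P-[0,.1268])-.02]
co=mid+fsolve(F,[.04])[0]*Rf[:,1]
grip=co+Rf@[-.06,-.06]
E
python3 - <<'E'
from g import *
print(co,grip,'stud end in',co+Rf@[-.19,0])
s=sense();T=T_of(s);p=s['ee_pos'][:2];print('tcp in corner frame',Rf.T@(p-co))
# grip offset of square relative to TCP: edge +y of square
ny=Rf[:,1]
for e in([.37202,.09654],[.51404,.09294]): print('edge pt in TCP frame (frame axes)',Rf.T@(np.array(e)-p))
E
```

```text
[0.58620455 0.17996536] [0.52368081 0.12260002] stud end in [0.39638018 0.18813284]
tcp in corner frame [-0.12171469 -0.14916025]
edge pt in TCP frame (frame axes) [-0.08868569  0.05660491]
edge pt in TCP frame (frame axes) [0.05335778 0.05911321]
```

arm_command --claw '[1,1,1,1,1,1]' --xyz '[[2.2,2.05,0],[0,0,2],[0,0,3],[0,0,2.3],[0,0,0.9],[0,0,0]]' --delta_rot '[[0,0,0.014],[0,0,0],[0,0,0],[0,0,0],[0,0,0],[0,0,0]]'

```text
time_s: 8.18
ee_pos: [0.4582, 0.0662, 0.0383]
ee_rot: [-0.0, 0.405, 0.914, -0.0]
force: [-0.0, -0.3, -3.0]
gripper_width: 0.0194
```

```bash
cat > st.py <<'E'
from g import *
import sys
s=sense();T=T_of(s);p=s['ee_pos'];o=Rf.T@(p[:2]-grip)
print(s['time_s'],p.round(4),'yaw',round(np.arctan2(T[1,1],T[0,1])-np.pi/4,4),'tilt',T[:2,2].round(4))
print('offset from home (frame)',o.round(4),'F frame',(Rf.T@s['force'][:2]).round(2),s['force'][2].round(2),'tq',s['wrist_torque'].round(2),s['gripper_width'].round(4))
if len(sys.argv)>1: savew('w'+sys.argv[1]);save('scene','s'+sys.argv[1])
E
python3 st.py 5
```

```text
8.175 [0.4582 0.0662 0.0383] yaw -0.0489 tilt [-0.0009  0.0001]Traceback (most recent call last):
  File "st.py", line 5, in <module>
    print('offset from home (frame)',o.round(4),'F frame',(Rf.T@s['force'][:2]).round(2),s['force'][2].round(2),'tq',s['wrist_torque'].round(2),s['gripper_width'].round(4))
                                                                                                                                                ^^^^^^^^^^^^^^^^^^^^^^^^
AttributeError: 'float' object has no attribute 'round'
```

```bash
sed -i "s/s\['gripper_width'\].round(4)/s['gripper_width']/" st.py; python3 st.py 5
```

```text
8.175 [0.4582 0.0662 0.0383] yaw -0.0489 tilt [-0.0009  0.0001]
offset from home (frame) [-0.063  -0.0591] F frame [ 0.01 -0.31] -2.98 tq [-0.08  0.08  0.03] 0.019449720946014347
```

View pics/w5.png

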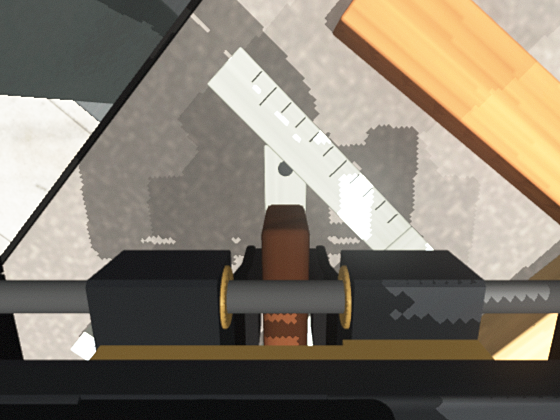

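View pics/s5.png

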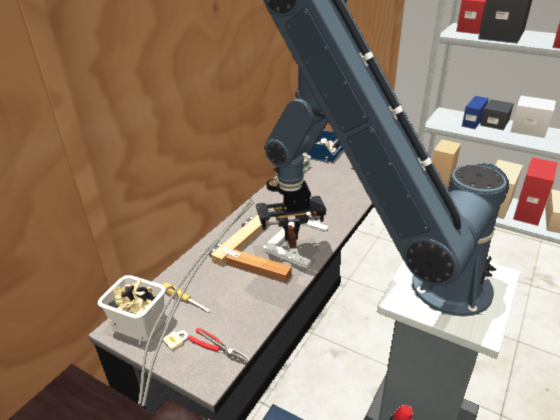

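arm_command --claw '[1,1,1,1]' --xyz '[[-0.5,0.7,0],[-0.5,0.7,0],[-0.5,0.7,0],[0,0,0]]' --delta_rot '[[0,0,0],[0,0,0],[0,0,0],[0,0,0]]'

```text
time_s: 8.78
ee_pos: [0.4856, 0.0692, 0.0388]
ee_rot: [0.001, 0.405, 0.914, 0.0]
force: [-0.4, -0.1, -3.4]
gripper_width: 0.0198
```

arm_command --claw '[1,1,1,1]' --xyz '[[-0.3,0.5,0],[-0.3,0.5,0],[-0.4,0.6,0],[0,0,0]]' --delta_rot '[[0,0,0],[0,0,0],[0,0,0],[0,0,0]]'

```text
time_s: 9.28
ee_pos: [0.5037, 0.0726, 0.0386]
ee_rot: [0.001, 0.405, 0.914, 0.0]
force: [-0.3, -0.3, -3.4]
gripper_width: 0.0195
```

```bash
python3 st.py 6; python3 -c "
import cv2
a=cv2.imread('pics/s6.png');cv2.imwrite('pics/c8.png',cv2.resize(a[180:300,170:350],None,fx=4.4,fy=4.4,interpolation=cv2.INTER_CUBIC))"
```

```text
9.275 [0.5037 0.0726 0.0386] yaw -0.0492 tilt [ 0.0016 -0.0001]
offset from home (frame) [-0.0178 -0.0508] F frame [-0.25 -0.31] -3.4 tq [-0.06  0.04 -0.02] 0.019541323790923115
```

View pics/c8.png

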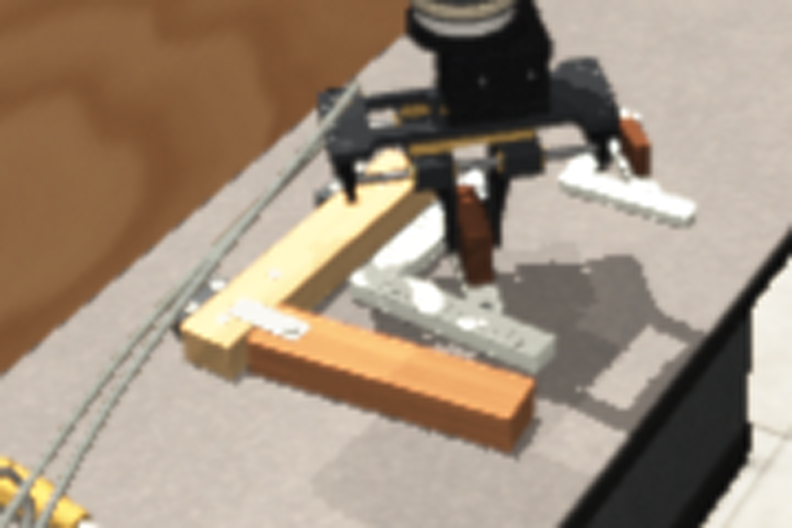

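View pics/w6.png

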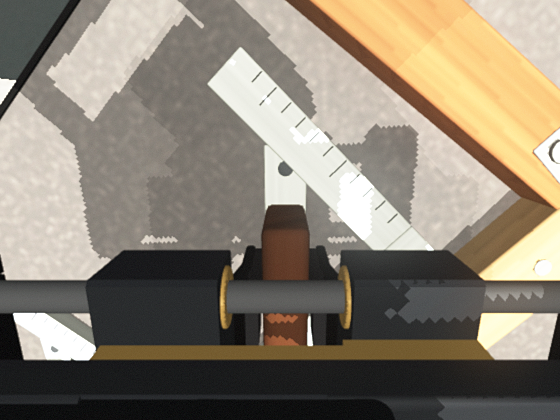

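arm_command --claw '[1,1,1]' --xyz '[[-0.4,0.4,0],[-0.4,0.4,0],[0,0,0]]' --delta_rot '[[0,0,0],[0,0,0],[0,0,0]]'

```text
time_s: 9.75
ee_pos: [0.5149, 0.0719, 0.0386]
ee_rot: [0.001, 0.405, 0.914, 0.0]
force: [0.5, -0.1, -3.2]
gripper_width: 0.0199
```

arm_command --claw '[1,1,1]' --xyz '[[-0.15,0.15,0],[-0.1,0.1,0],[0,0,0]]' --delta_rot '[[0,0,0],[0,0,0],[0,0,0]]'

```text
time_s: 10.12
ee_pos: [0.5175, 0.0719, 0.0386]
ee_rot: [0.0, 0.405, 0.914, 0.0]
force: [-0.4, -0.2, -3.7]
gripper_width: 0.0197
```

```bash
python3 st.py 7
```

```text
10.125 [0.5175 0.0719 0.0386] yaw -0.0494 tilt [ 0.0001 -0.    ]
offset from home (frame) [-0.004 -0.051] F frame [-0.36 -0.18] -3.66 tq [-0.08  0.05  0.  ] 0.019731363798208442
```

View pics/s7.png

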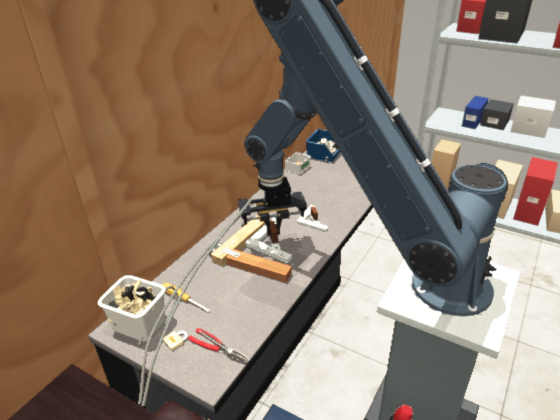

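arm_command --claw '[1,1,1,1]' --xyz '[[0.5,0.5,0],[0.8,0.8,0],[0.8,0.8,0],[0,0,0]]' --delta_rot '[[0,0,0],[0,0,0],[0,0,0],[0,0,0]]'

```text
time_s: 10.72
ee_pos: [0.5187, 0.1028, 0.0385]
ee_rot: [0.0, 0.404, 0.915, 0.0]
force: [-0.0, 0.3, -4.2]
gripper_width: 0.0202
```

arm_command --claw '[1,1,1,1]' --xyz '[[0.3,0.3,0],[0.3,0.3,0],[0.2,0.2,0],[0,0,0]]' --delta_rot '[[0,0,0],[0,0,0],[0,0,0],[0,0,0]]'

```text
time_s: 11.22
ee_pos: [0.5194, 0.113, 0.0385]
ee_rot: [-0.0, 0.405, 0.914, 0.0]
force: [-0.3, 0.7, -3.4]
gripper_width: 0.0197
```

```bash
python3 st.py 8; python3 -c "
import cv2
a=cv2.imread('pics/s8.png');cv2.imwrite('pics/c9.png',cv2.resize(a[180:300,170:350],None,fx=4.4,fy=4.4,interpolation=cv2.INTER_CUBIC))"
```

```text
11.225 [0.5194 0.113  0.0385] yaw -0.0495 tilt [0.     0.0001]
offset from home (frame) [-0.0039 -0.0098] F frame [-0.34  0.66] -3.36 tq [-0.13  0.06  0.04] 0.019704468768779855
```

View pics/c9.png

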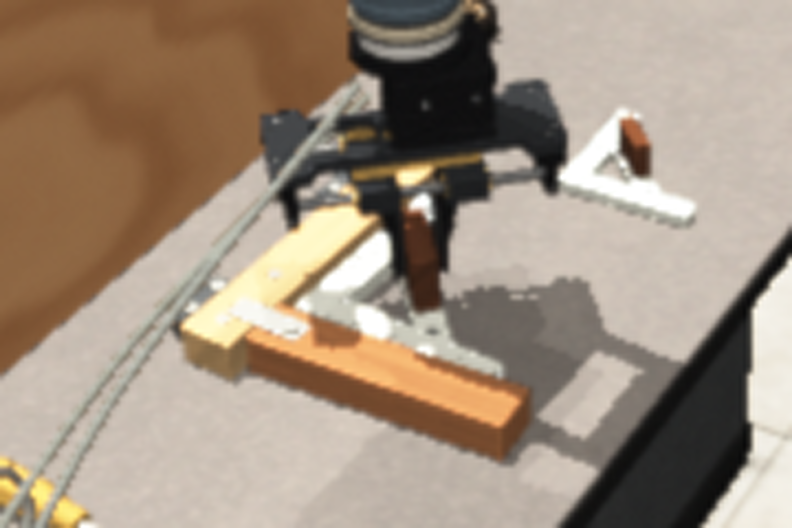

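View pics/w8.png

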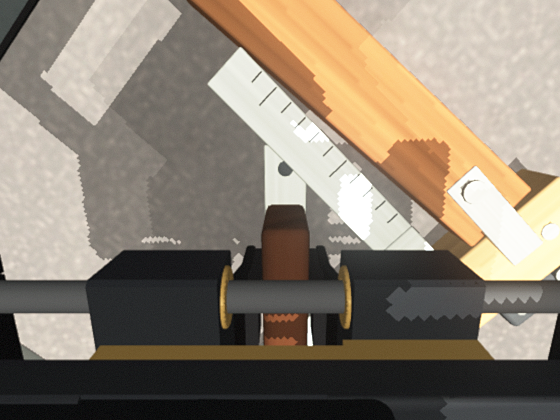

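arm_command --claw '[1,1,1]' --xyz '[[-0.15,0.15,0],[-0.1,0.1,0],[0,0,0]]' --delta_rot '[[0,0,0],[0,0,0],[0,0,0]]'

```text
time_s: 11.7
ee_pos: [0.5218, 0.1126, 0.0383]
ee_rot: [-0.001, 0.405, 0.914, -0.0]
force: [-3.4, -0.6, -3.5]
gripper_width: 0.0197
```

```bash
python3 st.py
```

```text
11.7 [0.5218 0.1126 0.0383] yaw -0.0492 tilt [-0.0024 -0.    ]
offset from home (frame) [-0.0014 -0.01  ] F frame [-3.4  -0.77] -3.54 tq [-0.09  0.45  0.1 ] 0.019685624808096866
```

arm_command --claw '[1,1,1]' --xyz '[[-0.1,0.1,0],[-0.1,0.1,0],[0,0,0]]' --delta_rot '[[0,0,0],[0,0,0],[0,0,0]]'

```text
time_s: 12.08
ee_pos: [0.5222, 0.1126, 0.0379]
ee_rot: [-0.003, 0.405, 0.914, -0.002]
force: [-6.4, 0.1, -1.0]
gripper_width: 0.0192
```

```bash
python3 st.py
```

```text
12.075 [0.5222 0.1126 0.0379] yaw -0.0484 tilt [-0.0076 -0.0002]
offset from home (frame) [-0.001  -0.0101] F frame [-6.36 -0.16] -0.96 tq [-0.04  1.21  0.26] 0.01920078336771082
```

arm_command --claw '[1,1,1,1]' --xyz '[[0.2,0.2,0],[0.2,0.2,0],[0.15,0.15,0],[0,0,0]]' --delta_rot '[[0,0,-0.008],[0,0,0],[0,0,0],[0,0,0]]'

```text
time_s: 12.58
ee_pos: [0.5226, 0.1201, 0.0377]
ee_rot: [-0.003, 0.402, 0.916, -0.002]
force: [-5.0, -1.8, -3.5]
gripper_width: 0.02
```

```bash
python3 st.py
```

```text
12.575 [0.5226 0.1201 0.0377] yaw -0.0416 tilt [-0.0077 -0.0005]
offset from home (frame) [-0.001  -0.0026] F frame [-4.91 -2.04] -3.47 tq [-0.38  1.18 -0.03] 0.019996154276952494
```

arm_command --claw '[1,1,1]' --xyz '[[0.1,0.1,0],[0.07,0.07,0],[0,0,0]]' --delta_rot '[[0,0,0],[0,0,0],[0,0,0]]'

```text
time_s: 12.95
ee_pos: [0.5226, 0.1223, 0.0377]
ee_rot: [-0.003, 0.402, 0.916, -0.002]
force: [-5.2, -2.1, -4.5]
gripper_width: 0.0198
```

```bash
python3 st.py 9
```

```text
12.95 [0.5226 0.1223 0.0377] yaw -0.0415 tilt [-0.0078 -0.0007]
offset from home (frame) [-0.001  -0.0004] F frame [-5.15 -2.32] -4.52 tq [-0.52  1.17 -0.09] 0.01983655173853539
```

View pics/w9.png

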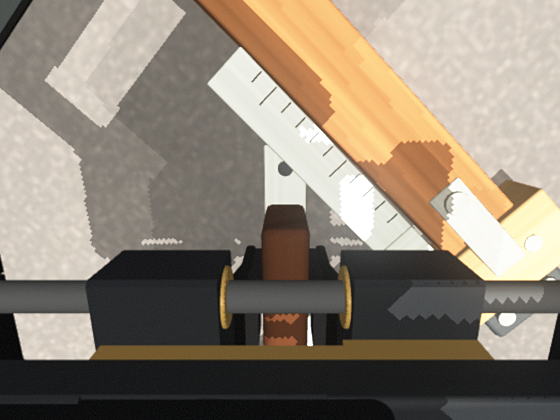

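```bash
cat > e.py <<'E'
from g import *
import sys
c=np.load('pics/w%s.npz'%sys.argv[1])
d=c['z_map'];v,u=np.mgrid[:420,:560]
P=np.stack([u,v,np.ones_like(u)],-1)@np.linalg.inv(c['K']).T*d[...,None]
W=(np.concatenate([P,np.ones((420,560,1))],-1)@np.linalg.inv(c['view']).T)[...,:3]
C=W.copy();C[...,:2]=(W[...,:2]-co)@Rf
st=(d>0)&(C[...,2]>.026)&(C[...,2]<.034)&(C[...,1]>-.03)&(C[...,1]<.06)&(v<245)&(C[...,0]<-.03)
sq=(d>0)&(C[...,2]>.012)&(C[...,2]<.023)&(C[...,1]>-.06)&(C[...,1]<.03)&(v<245)
f=[];g=[]
for x in np.arange(-.16,-.03,.004):
    k=(C[...,0]>x)&(C[...,0]<x+.004)
    a=C[...,1][st&k];b=C[...,1][sq&k]
    if len(a)>5:f.append((x+.002,a.min()))
    if len(b)>5:g.append((x+.002,b.max()))
f=np.array(f);g=np.array(g)
for n,q in(('stud',f),('square',g)):
    k=np.polyfit(q[:,0],q[:,1],1);print(n,len(q),'slope',k[0].round(4),'at 0',k[1].round(4),'at -.15',np.polyval(k,-.15).round(4))
print('sq top z',np.median(C[...,2][sq]),'leg end x',C[...,0][sq].min(), 'rms')
E
python3 e.py 9
```

```text
stud 33 slope 0.0184 at 0 0.0004 at -.15 -0.0024
square 33 slope 0.018 at 0 0.0004 at -.15 -0.0023
sq top z 0.017080981165540965 leg end x -0.17862993581101824 rms
```

```bash
python3 - <<'E'
import cv2
for n in('w4','w9'):
    a=cv2.imread(f'pics/{n}.png')
    cv2.imwrite(f'pics/{n}a.png',cv2.resize(a[35:75,200:270],None,fx=8,fy=8,interpolation=cv2.INTER_CUBIC))
    cv2.imwrite(f'pics/{n}b.png',cv2.resize(a[180:255,350:470],None,fx=6,fy=6,interpolation=cv2.INTER_CUBIC))
a=[cv2.imread(f'pics/{n}a.png') for n in('w4','w9')];b=[cv2.imread(f'pics/{n}b.png') for n in('w4','w9')]
cv2.imwrite('pics/A.png',cv2.vconcat(a)[:600]);cv2.imwrite('pics/B.png',b[1])
E
```

```text
(no output)
```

View pics/A.png

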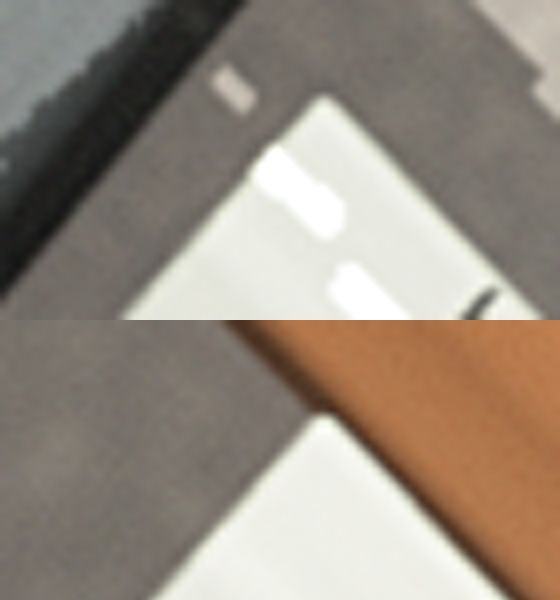

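View pics/B.png

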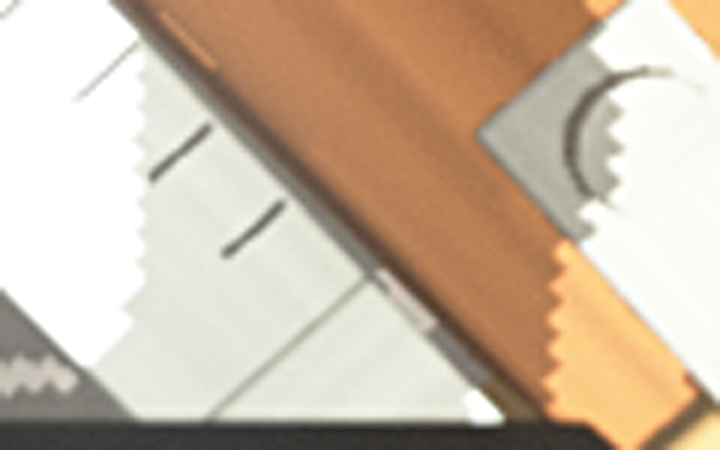

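arm_command --claw '[1,1,1]' --xyz '[[0.07,0.07,0],[0.07,0.07,0],[0,0,0]]' --delta_rot '[[0,0,0],[0,0,0],[0,0,0]]'

```text
time_s: 13.42
ee_pos: [0.5227, 0.1242, 0.0377]
ee_rot: [-0.003, 0.402, 0.916, -0.002]
force: [-5.3, -1.8, -3.4]
gripper_width: 0.0191
```

```bash
python3 st.py 10; python3 e.py 10
python3 - <<'E'
import cv2
a=cv2.imread('pics/w10.png')
cv2.imwrite('pics/c10.png',cv2.resize(a[30:260,220:480],None,fx=3,fy=2.6,interpolation=cv2.INTER_CUBIC)[:600])
E
```

```text
13.425 [0.5227 0.1242 0.0377] yaw -0.0416 tilt [-0.0078 -0.0007]
offset from home (frame) [-0.001   0.0016] F frame [-5.19 -2.03] -3.43 tq [-0.56  1.22 -0.06] 0.019133158646919068
stud 33 slope 0.0028 at 0 0.0 at -.15 -0.0004
square 33 slope 0.0022 at 0 0.0 at -.15 -0.0003
sq top z 0.017093250159409573 leg end x -0.17744620272643072 rms
```

View pics/c10.png

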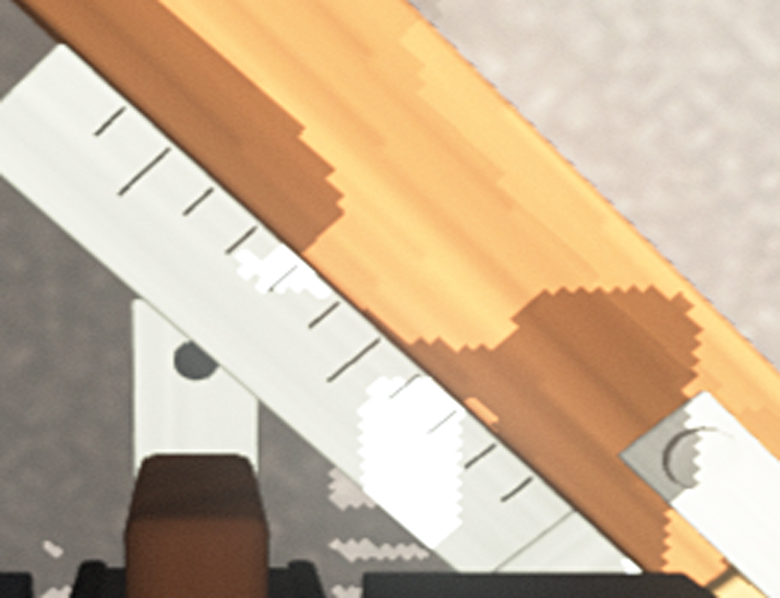

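arm_command --claw '[1,1,1]' --xyz '[[0.07,0.07,0],[0,0,0],[0,0,0]]' --delta_rot '[[0,0,0],[0,0,0],[0,0,0]]'

```text
time_s: 13.9
ee_pos: [0.5228, 0.1244, 0.0378]
ee_rot: [-0.003, 0.402, 0.916, -0.002]
force: [-5.7, -4.5, -2.8]
gripper_width: 0.0194
```

```bash
python3 st.py 11; python3 e.py 11
```

```text
13.9 [0.5228 0.1244 0.0378] yaw -0.0411 tilt [-0.008  -0.0019]
offset from home (frame) [-0.001   0.0018] F frame [-5.52 -4.77] -2.79 tq [-1.06  1.2  -0.08] 0.019375587880312493
stud 33 slope 0.0016 at 0 -0.0 at -.15 -0.0002
square 33 slope 0.0009 at 0 -0.0 at -.15 -0.0002
sq top z 0.017094348749817717 leg end x -0.1778658856080668 rms
```

arm_command --claw '[1,1,1,1]' --xyz '[[0,0.14,0],[0,0,0],[0,0,0],[0,0,0]]' --delta_rot '[[0,0,0],[0,0,0],[0,0,0],[0,0,0]]'

```text
time_s: 14.5
ee_pos: [0.5228, 0.1245, 0.0378]
ee_rot: [-0.004, 0.401, 0.916, -0.003]
force: [-8.0, -7.8, -1.0]
gripper_width: 0.0196
```

```bash
python3 st.py 12; python3 e.py 12
python3 - <<'E'
import cv2
a=cv2.imread('pics/w12.png')
cv2.imwrite('pics/c12.png',cv2.resize(a[30:260,220:480],None,fx=3,fy=2.6,interpolation=cv2.INTER_CUBIC)[:600])
a=cv2.imread('pics/s12.png');cv2.imwrite('pics/c13.png',cv2.resize(a[180:300,170:350],None,fx=4.4,fy=4.4,interpolation=cv2.INTER_CUBIC))
E
```

```text
14.5 [0.5228 0.1245 0.0378] yaw -0.0406 tilt [-0.0102 -0.0031]
offset from home (frame) [-0.001   0.0019] F frame [-7.64 -8.14] -1.02 tq [-1.67  1.47 -0.12] 0.019554320224899516
stud 33 slope 0.0011 at 0 -0.0 at -.15 -0.0002
square 33 slope 0.0007 at 0 -0.0 at -.15 -0.0001
sq top z 0.017050569595384257 leg end x -0.17842024215688787 rms
```

View pics/c12.png

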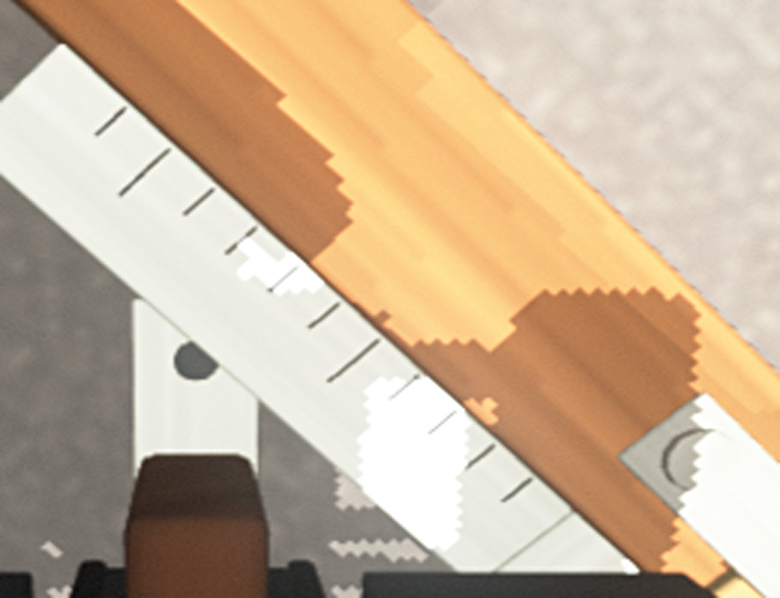

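View pics/c13.png

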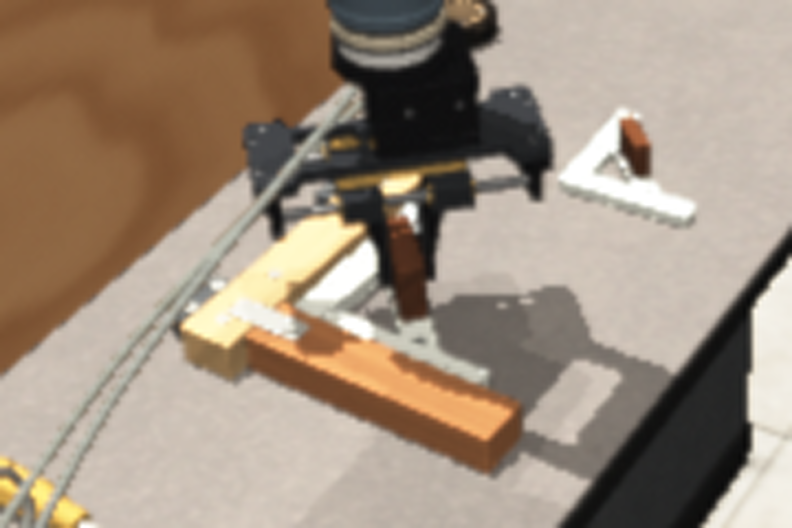

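arm_command --claw '[1,1,1,1,1,1,1,1]' --xyz '[[0,0,0],[0,0,0],[0,0,0],[0,0,0],[0,0,0],[0,0,0],[0,0,0],[0,0,0]]' --delta_rot '[[0,0,0],[0,0,0],[0,0,0],[0,0,0],[0,0,0],[0,0,0],[0,0,0],[0,0,0]]'

```text
time_s: 15.6
ee_pos: [0.5228, 0.1245, 0.0378]
ee_rot: [-0.004, 0.401, 0.916, -0.003]
force: [-7.9, -8.0, 0.3]
gripper_width: 0.0196
```

```bash
python3 st.py 13; python3 e.py 13; python3 -c "
from plant import *
print(finish_job())"
```

```text
15.6 [0.5228 0.1245 0.0378] yaw -0.0406 tilt [-0.0103 -0.0031]
offset from home (frame) [-0.001   0.0019] F frame [-7.52 -8.36] 0.32 tq [-1.66  1.46 -0.15] 0.019602561140541333
stud 33 slope 0.0012 at 0 -0.0 at -.15 -0.0002
square 33 slope 0.0006 at 0 -0.0001 at -.15 -0.0002
sq top z 0.017063211229707664 leg end x -0.1779376990972328 rms
the job is handed in; nothing more can be done
None
```

I picked the large square (150 mm legs) up by its grip and carried it clear of the desk. Then I set it against the rail and pushed it along the rail until the stud swung true and the corner seated. I handed the job in at about 15.6 s with the grip and push held; no verdict is reported.

**Last checks, steady over the final second:**
- **Force:** about 7.5 N toward the rail and 8.4 N toward the stud. These are total wrist readings split along the two timbers, so friction is included.
- **Stud:** about 0.001 rad from true in the wrist-camera depth, and the enlarged picture shows no gap between stud and square.
- **Position:** the gripper is 1 to 2 mm from my estimated home, with yaw within about 0.003 rad of the rail. It leans about 0.01 rad, and the square is about 1 mm off the desk.

**Where checks were weak or disagreed:**
- **Square against the rail:** the gripper hid that edge, so flushness there rests on force and yaw readings only.
- **Square in the gripper:** one earlier measurement of the square in the gripper put its yaw about 0.007 rad off the rail. That is still inside the 0.02 rad limit.
- **Square edge by depth:** the separate depth reading of the square's edge matched the stud even while a gap was visible, so I did not rely on it.
- **Hanging cables:** two cables hang over the frame in the gripper's path. No contact showed in the force readings or pictures.
- **Bystanders:** I did not measure their positions again at the end, but the path stayed clear of them.

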